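Refit the terminal box cover on the conveyor trainer

ROBOT

A 6-joint arm with a two-finger parallel gripper is mounted at the origin on the work surface. World frame = base frame: x ahead of the robot, y to its left, z up, the work surface at z = 0. Lengths are in m, angles in rad, forces in N, time in s.
With the tool pointing down it reaches from about 0.275 to 0.75 m from the base axis. Payload 10.2 kg.
Tool frame: the origin (TCP) lies at the centre of the arm's flange, where the gripper is bolted on; the fingertips stand 166 mm ahead of it and the grasp point (between the pads) lies 147 mm ahead of it; z points along the fingers, y is the direction in which the jaws open and shut (so a half turn about z gives the same grasp; the last joint's range is limited). The gripper opens to 88 mm and grips with 3 to 60 N. Pads are 18 mm wide; open, the fingers measure 123 mm over their backs; the gripper's body (75 mm by 187 mm) begins 45 mm behind the grasp point.
Start: joints at [1.12, 0.313, 1.498, -0, 1.331, -0.223], TCP at [0.119, 0.511, 0.405] pointing down, gripper open.
Joint ranges: [-2.94, 2.94], [-0.97, 2.17], [0.19, 2.56], [-1.23, 4.37], [0.02, 3.11], [-2.88, 2.88]. Speed limits (rad/s): [2.39, 2.39, 3.01, 3.14, 3.14, 3.14].

INTERFACE

Orientations are given as a unit quaternion [w, x, y, z].
In Python, from station import arm, viewer, boxes_of, pinpoint gives the robot as it stands. The module is installed in compiled form; this text tells all that it offers.
- The arm moves only by the tool step_arm, never from a script. Its arguments are lists of equal length, an entry for each row: "linear": the shift along the tool's x, y, z in m, a list of three; "turn": the turn about the tool's z in rad; "hand": the finger opening in m, from 0 to 0.0881. A call has 1 to 20 rows; each row is the pose to reach, as a shift and turn from the pose commanded when the call began, along the tool's axes at that moment; what a row does not reach only later rows make up. A row lasts 1/12 s, in which the tool goes at most 41.7 mm and 7.16 degrees, less where a joint would pass 70% of its speed; a pose out of reach is approached as far as the arm can. A call with a gripper value outside its range is refused whole. The fingers move at their own pace and stop on an object; "newtons" is the grip in N (left out, the last holds). Time passes only in rows, so rows that repeat a pose let the fingers close. It gives the time, the measured TCP pose, the force and the opening at its end, in the units of the state.
- arm.sense(): the state, without advancing time (a new reading comes with each control period).
- viewer.read_camera(name): name is "scene" or "top"; returns a dict with "color" (480x640x3 uint8, red, green, blue), "depth" (480x640 float32, m along the optical axis (not along the pixel's ray), 0 where there is no reading), "fx", "fy", "cx", "cy" (pixels), "pose" (4x4, takes a point from camera to world coordinates). Camera axes: x right, y up, looking along -z (the intrinsics and any distortion apply to the point x, -y, -z); pixel columns grow to the right and rows downward; lengths in m; the calibration is good to about 2 mm. A picture is of the moment at which its call begins.
- arm.close_job(): hands the job in, once; it reports no verdict.
Trained networks look in a picture, given as the dict that the camera call returned (one of the last four; its "shot" number tells which), for a name from the list of things; names that differ only in an ending like _2 or _b are one class to them, and where a whole thing is asked for, a point or a joint stands for the part that bears it (a point fixed in the world has none). Each returns a list of dicts, best first, with "conf" (0 to 1); they miss things now and then, are a little off and sometimes report something else, mostly with a low value. They report only what shows in the picture. A call takes as long as a camera call. They do not tell look-alikes from the thing itself.
- boxes_of(picture, query): "position" ([x, y, z] in m, in world coordinates, good to about 4 mm: the middle of the surface that is visible of it).
- pinpoint(picture, query): "position" ([x, y, z] in m, in world coordinates, good to about 4 mm: a listed point, or the origin of a listed thing).
The state is a dict: "time": time; "q": joint angles; "dq": joint speeds; "joint_torque": joint torques, N m; "position": TCP position; "tool_rot": TCP orientation; "ft_force": force on the tool from outside, world axes, zero at the start; "torque": the same for the moment, N m; "grip_width": finger opening in m.
Only numpy, scipy, OpenCV 4.12 (cv2) and the standard library are available. Lean on these libraries where they do the work, as an engineer would, in place of code of your own. Each camera call takes 0.05 s, during which the arm holds its last target. There are 200 camera calls.

TASK

The terminal box on the bench stands open. Take its cover, the plate with the bar handle, out of the rack, lay it flat on the rubber mat with the handle up and let go of it there, then pick it up again and seat it fully home over the two pins of the box, handle up. Leave the two other plates in the rack.

Things in the scene. Friction and masses are not known exactly. Their poses are not given: they have to be found in the camera images.
- cover_center (a point): Centre of the cover, a grey plastic plate 160 x 120 x 8 mm, 0.15 to 0.3 kg. x = normal on the handle's side, y = along the 160 mm side, z = along the 120 mm side. At the start it stands on a 160 mm edge in a rack slot (z up). Two 13 mm through holes at y = +63 and -63 mm, z = 0. The face without handle is flat. It fits the box either way round (half a turn about x).
- cover_handle (a point): Middle of the cover's handle: a solid bar 60 mm long (along y), 14 mm wide (along z), standing 35 mm proud of the face. This point lies half-way up the bar, 21.5 mm from the cover's centre along x. Axes as the cover's.
- box_seat (a point): Where the cover's centre belongs, 64 mm over the bench. The terminal box is fixed, grey, open on top, 160 mm along y, 120 mm along x, 60 mm high, z up. Two upright steel pins, 8 mm diameter, tips tapered, stand 16 mm above the rim at y = +63 and -63 mm, x = 0. The cover lies on the rim, pins through its holes. The terminals inside are lower than the rim.
- rack_floor (a point): Middle of the floor of a fixed aluminium rack, 200 mm along x, 120 mm along y, floor 8 mm over the bench, z up. Three slots 11 mm wide run along y at x = -60, 0, +60 mm; fences rise 32 mm above the floor. A plate stands in each, its front (handle side) to the rack's +x; which plate is where varies. Rack and box stand on opposite sides of the mat, either way.
- mat: Black rubber mat fixed on the bench between rack and box, 200 mm along x, 220 mm along y, 3 mm thick, clear of things; origin at the centre of its underside, z up.
- blank_center (a point): Centre of another plate in the rack, 140 mm wide, 110 mm high, 8 mm thick, plain, with no handle and no holes. Axes as the cover's.
- vent_center (a point): Centre of a third plate in the rack, 120 mm wide, 100 mm high, 8 mm thick, with a small round knob in the middle of its face and dark vent lines. Axes as the cover's.
Mind the look-alikes: they are no part of the job. What is shaped like the part that bears cover_center but yellow is not meant.

How it is judged:
By the outcome, as a careful person would: the job done as asked, in the order asked, and still so for the second after the job is handed in, with the robot touching nothing.
It also fails if it takes over 64 s, if anything falls off the work surface, if the arm or the gripper's body presses on something with over 40 N, if the wrist force passes 120 N, or if a joint passes its speed limit or range.

## Working session

There is one attempt and no reset: what is moved stays moved. The work goes in short steps, Python scripts to look and compute and a tool call to move; the robot and the scene stay as the last step left them, time stands still between calls to the robot, and variables do not carry over. Pictures are saved under pics/ and viewed, about 8 in all and at most 12, crops included, and the job is handed in when it is done.

Besides the shell and the picture viewer there is one more tool, called after "Emit:" by a JSON object that holds its "op" and its "data", one argument or row to a line. step_arm: Moves the arm, as the interface text tells. Its arguments: {"type":"object","properties":{"linear":{"type":"array"},"turn":{"type":"array"},"hand":{"type":"array"},"newtons":{"type":"number"}},"required":["linear","turn","hand"]}

```bash
mkdir -p pics; ls; python3 - <<'E'
from station import arm, viewer, boxes_of, pinpoint
import cv2,numpy as np
for n in ("scene","top"):
    p=viewer.read_camera(n)
    cv2.imwrite(f"pics/{n}0.png",p["color"][:,:,::-1])
    print(n,p["fx"],p["cx"],p["cy"],np.round(p["pose"],3).tolist(),[k for k in p])
    for q in ["cover_center","cover_handle","box_seat","rack_floor","mat","blank_center","vent_center"]:
        print(q,[(np.round(d["position"],3).tolist(),round(d["conf"],2)) for d in pinpoint(p,q)[:3]])
s=arm.sense();print({k:np.round(v,3).tolist() for k,v in s.items()})
E
```

```text
pics
scene 483.63266776617735 312.59329658655577 233.70306930864942 [[-0.116, -0.732, 0.672, 1.206], [0.993, -0.078, 0.086, 0.083], [-0.011, 0.677, 0.736, 0.842], [0.0, 0.0, 0.0, 1.0]] ['color', 'depth', 'fx', 'fy', 'cx', 'cy', 'pose', 'shot']
cover_center [([0.497, -0.326, 0.064], 0.7), ([0.302, -0.387, 0.005], 0.64)]
cover_handle [([0.305, -0.385, 0.027], 0.63), ([0.517, -0.335, 0.061], 0.59)]
box_seat []
rack_floor [([0.548, -0.345, 0.012], 0.84), ([0.481, 0.309, 0.066], 0.29)]
mat [([0.513, -0.0, -0.0], 0.85)]
blank_center [([0.549, -0.335, 0.06], 0.87)]
vent_center [([0.613, -0.336, 0.057], 0.77)]
top 544.4692979846519 327.1538954845102 237.56104754952773 [[0.003, 0.99, -0.142, 0.355], [-1.0, 0.001, -0.008, -0.005], [-0.008, 0.142, 0.99, 1.051], [0.0, 0.0, 0.0, 1.0]] ['color', 'depth', 'fx', 'fy', 'cx', 'cy', 'pose', 'shot']
cover_center [([0.305, -0.385, 0.003], 0.94), ([0.497, -0.327, 0.069], 0.73)]
cover_handle [([0.303, -0.388, 0.027], 0.94), ([0.52, -0.334, 0.066], 0.69)]
box_seat [([0.48, 0.306, 0.065], 0.56)]
rack_floor [([0.549, -0.344, 0.009], 0.57)]
mat [([0.511, 0.0, -0.0], 0.95)]
blank_center [([0.548, -0.338, 0.062], 0.79)]
vent_center []
{'time': 0.8, 'q': [1.12, 0.313, 1.498, -0.0, 1.331, -0.223], 'dq': [-0.0, -0.0, -0.002, -0.0, -0.002, -0.0], 'joint_torque': [0.001, -40.21, -25.242, 0.07, 0.032, -0.0], 'position': [0.119, 0.511, 0.405], 'tool_rot': [0.0, 0.114, 0.994, 0.0], 'ft_force': [-1.516, 0.097, 0.273], 'torque': [0.037, -0.022, 0.02], 'grip_width': 0.088}
```

View pics/scene0.png

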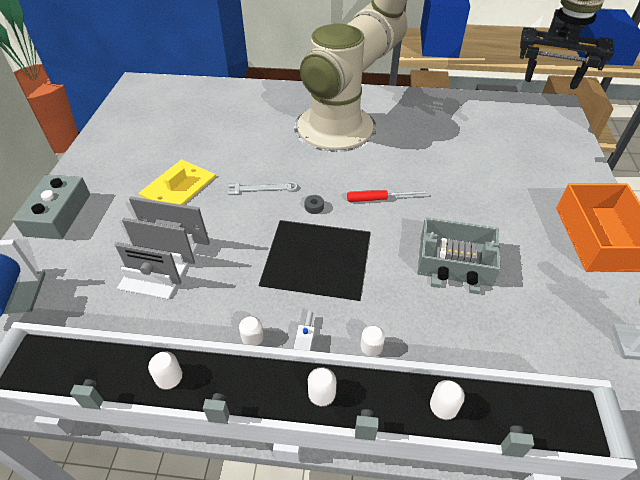

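View pics/top0.png

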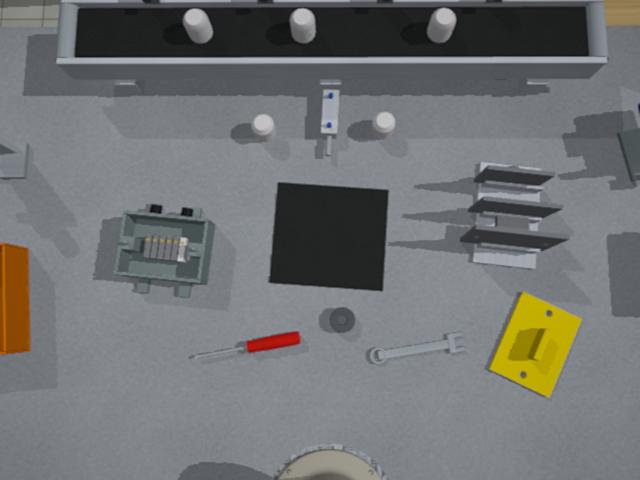

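The pictures show the grey handled cover in the robot-side slot of the rack (top view about (514,238)). The mat is at (330,236) and the box at (165,248), and the yellow decoy lies flat at (535,345). My plan is to grip the bar at its ends with the fingertips and lift, so that the plate swings flat under the handle. Next I measure the edges and pins.

```bash
cat > h.py <<'E'
from station import arm, viewer, boxes_of, pinpoint
import cv2,numpy as np
def cloud(p):
    v,u=np.mgrid[:480,:640]; d=p["depth"]
    P=np.stack([(u-p["cx"])/p["fx"]*d,-(v-p["cy"])/p["fy"]*d,-d,np.ones_like(d)],-1)@np.array(p["pose"]).T
    P=P[...,:3]; P[d==0]=np.nan; return P
def sel(P,lo,hi): return np.all((P>=lo)&(P<=hi),-1)
E
python3 - <<'E'
from h import *
for n in ("scene","top"):
    p=viewer.read_camera(n);P=cloud(p)
    print(n,"mat z",np.nanmedian(P[sel(P,[.45,-.05,-.02],[.55,.05,.05])][:,2]), "bench", np.nanmedian(P[sel(P,[.3,-.02,-.02],[.36,.02,.05])][:,2]))
    m=sel(P,[.38,.18,.066],[.58,.43,.09])
    k,l,st,c=cv2.connectedComponentsWithStats(m.astype(np.uint8))
    for i in range(1,k):
        if st[i,4]>2: print(" pin?",c[i].round(1),st[i,4],P[l==i].mean(0).round(4),P[l==i][:,2].max().round(4))
    m=sel(P,[.38,.2,.05],[.58,.42,.066]); q=P[m][:,:2]
    print(" rim rect",cv2.minAreaRect((q*1000).astype(np.float32)),len(q))
    m=sel(P,[.44,-.46,.112],[.535,-.22,.145]); q=P[m]
    r=cv2.minAreaRect((q[:,:2]*1000).astype(np.float32)); print(" cover top",r,len(q),q[:,2].max(), q[:,1].min(),q[:,1].max())
    w,V=np.linalg.eigh(np.cov(q[:,:2].T)); print(" dir",V[:,1],q.mean(0))
    m=sel(P,[.50,-.38,.045],[.535,-.29,.09]); q=P[m]; print(" handle region",len(q), q.mean(0) if len(q) else 0, np.percentile(q,[5,95],axis=0) if len(q) else 0)
    m=sel(P,[.44,-.46,.045],[.535,-.22,.11]); q=P[m]; cc=q.mean(0);w,V=np.linalg.eigh(np.cov(q.T));print(" plate face",len(q),cc,V[:,0],w**.5)
    im=p["color"]
    a=im[190:310,100:230] if n=="top" else im[200:300,400:530]
    b=im[150:280,450:580] if n=="top" else im[180:300,100:230]
    cv2.imwrite(f"pics/c_{n}.png",np.hstack([cv2.resize(a,(400,400)),cv2.resize(b,(400,400))])[:,:,::-1])
E
python3 -c "
import cv2,numpy as np
cv2.imwrite('pics/c2.png',cv2.resize(np.vstack([cv2.imread('pics/c_scene.png'),cv2.imread('pics/c_top.png')]),(600,600)))"
```

```text
scene mat z 0.003638823704404326 bench 0.0017775910429064234
 pin? [431.7 234. ] 18 [0.4771 0.248  0.0722] 0.0786
 pin? [491.8 242.9] 17 [0.4892 0.3729 0.0719] 0.0789
 rim rect ((481.4029235839844, 310.89447021484375), (160.2188262939453, 125.61284637451172), 84.51480865478516) 1268
 cover top ((498.7735595703125, -328.6557312011719), (161.59034729003906, 12.43825626373291), 83.4994888305664) 543 0.13161874973462884 -0.40873197354266616 -0.24845449221933624
 dir [0.11057246 0.99386807] [ 0.50104407 -0.32733452  0.12331121]
 handle region 212 [ 0.5049204  -0.31663024  0.0758579 ] [[ 0.50055339 -0.3510234   0.06048478]
 [ 0.51221879 -0.29183793  0.08783985]]
 plate face 1071 [ 0.50161969 -0.32128338  0.08313547] [ 0.99359751 -0.10499969 -0.04170207] [0.00286629 0.01574941 0.0481992 ]
top mat z 0.0027164956915211036 bench 0.0002740338523118391
 pin? [125.5 241.5] 20 [0.4879 0.3707 0.0726] 0.0786
 pin? [193.5 248.5] 16 [0.4751 0.2459 0.0739] 0.0784
 rim rect ((482.2578430175781, 309.60711669921875), (162.37326049804688, 120.68008422851562), 84.2386703491211) 1469
 cover top ((498.37274169921875, -330.4704284667969), (160.4703369140625, 10.045989990234375), 83.59001159667969) 641 0.13323720344335055 -0.40983524245285946 -0.2503948999408143
 dir [0.11265885 0.99363373] [ 0.49742569 -0.32987555  0.12551903]
 handle region 379 [ 0.52359351 -0.33276639  0.07342312] [[ 0.51371645 -0.36010291  0.07000494]
 [ 0.53347576 -0.30487807  0.07693867]]
 plate face 1141 [ 0.50315241 -0.32864609  0.07697672] [ 0.8053591  -0.08552869  0.58658466] [0.01445777 0.01622941 0.04092612]
```

View pics/c2.png

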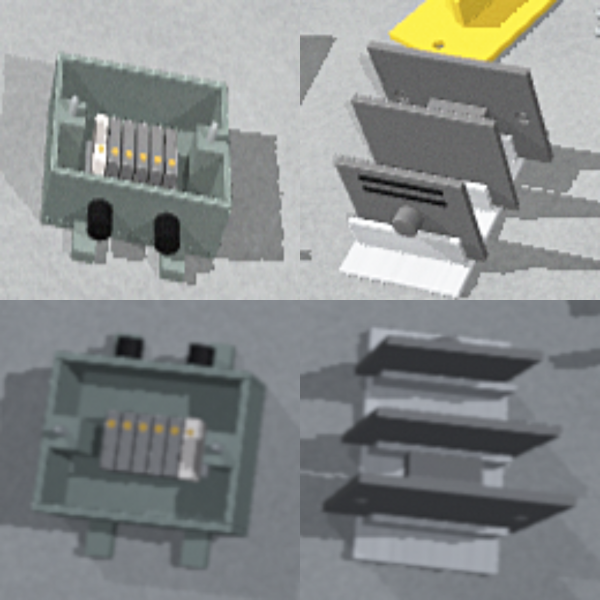

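The box crop shows both pins, and depth puts the box centre at about (0.482, 0.310) with yaw -0.10. The cover stands in the near slot with yaw -0.112. I'm moving above its handle with the jaws along the bar.

Emit:
{"op": "step_arm", "data": {
  "linear": [
    [-0.367, -0.337, 0],
    [-0.367, -0.337, 0],
    [-0.367, -0.337, 0],
    [-0.367, -0.337, 0],
    [-0.367, -0.337, 0],
    [-0.367, -0.337, 0],
    [-0.367, -0.337, 0],
    [-0.367, -0.337, 0],
    [-0.367, -0.337, 0],
    [-0.367, -0.337, 0],
    [-0.367, -0.337, 0],
    [-0.367, -0.337, 0],
    [-0.587, -0.73, 0.04],
    [-0.587, -0.73, 0.04],
    [-0.587, -0.73, 0.04],
    [-0.587, -0.73, 0.04],
    [-0.587, -0.73, 0.04],
    [-0.587, -0.73, 0.04],
    [-0.587, -0.73, 0.04],
    [-0.587, -0.73, 0.04]
  ],
  "turn": [0, 0, 0, 0, 0, 0, 0, 0, 0, 0, 0, 0, -0.117, -0.117, -0.117, -0.117, -0.117, -0.117, -0.117, -0.117],
  "hand": [0.088, 0.088, 0.088, 0.088, 0.088, 0.088, 0.088, 0.088, 0.088, 0.088, 0.088, 0.088, 0.088, 0.088, 0.088, 0.088, 0.088, 0.088, 0.088, 0.088]
}}

```text
time: 2.57
position: [0.4911, -0.215, 0.3756]
tool_rot: [0.0, 0.056, 0.998, -0.0]
ft_force: [-0.0, 0.5, 0.7]
grip_width: 0.0881
```

```bash
cat >> h.py <<'E'
from scipy.spatial.transform import Rotation as R
def delta(xyz,yaw):
    """tool-frame shift and turn to world xyz with tool y at angle yaw from world y"""
    s=arm.sense(); q=s["tool_rot"]; M=R.from_quat([q[1],q[2],q[3],q[0]]).as_matrix()
    cur=np.arctan2(-M[0,1],M[1,1])
    t=(-(yaw-cur)+np.pi)%(2*np.pi)-np.pi
    print("pos",np.round(s["position"],4),"yaw",cur.round(4),"q6",s["q"][5].round(3),"F",np.round(s["ft_force"],2),"grip",s["grip_width"],"t",s["time"])
    print("lin",(M.T@(np.array(xyz)-s["position"])).round(4),"turn",round(t,4))
E
python3 -c "
from h import *
delta([.525,-.3325,.30],-.112)"
```

```text
pos [ 0.4911 -0.215   0.3756] yaw -0.1112 q6 -2.091 F [-0.01  0.49  0.67] grip 0.08806302208025911 t 2.5667
lin [-0.0468 -0.113   0.0756] turn 0.0008
```

Emit:
{"op": "step_arm", "data": {
  "linear": [
    [-0.04, -0.1, 0.06],
    [-0.04, -0.1, 0.06],
    [-0.04, -0.1, 0.06],
    [-0.04, -0.1, 0.06],
    [-0.04, -0.1, 0.06],
    [-0.04, -0.1, 0.06]
  ],
  "turn": [0, 0, 0, 0, 0, 0],
  "hand": [0.088, 0.088, 0.088, 0.088, 0.088, 0.088]
}}

```text
time: 3.07
position: [0.5197, -0.3161, 0.3162]
tool_rot: [0.0, 0.055, 0.998, 0.0]
ft_force: [-0.0, 0.3, 0.0]
grip_width: 0.0881
```

```bash
python3 - <<'E'
from h import *
p=viewer.read_camera("scene");P=cloud(p)
cv2.imwrite("pics/a1.png",cv2.resize(p["color"][120:320,60:300],(720,600),interpolation=3)[:,:,::-1])
delta([.525,-.3325,.233],-.112)
E
```

```text
pos [ 0.5197 -0.3157  0.3168] yaw -0.11 q6 -2.199 F [0.41 0.22 0.34] grip 0.08772668022228595 t 3.1167
lin [-0.007  -0.0161  0.0838] turn 0.002
```

View pics/a1.png

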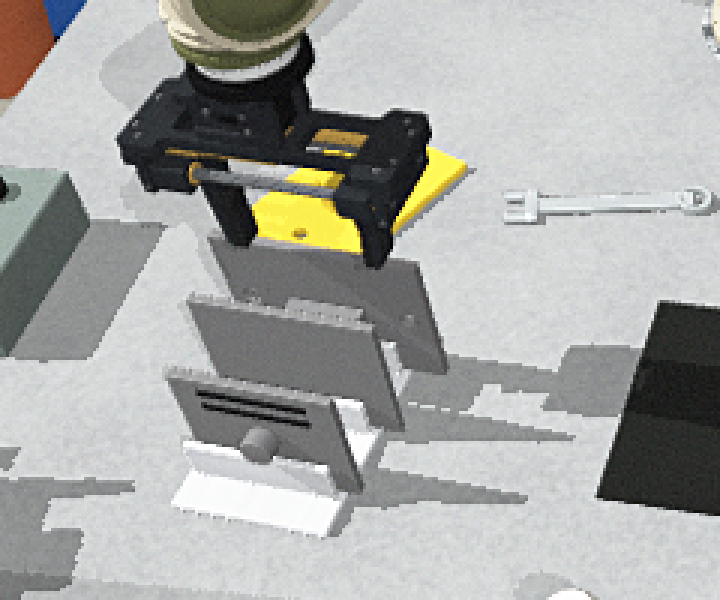

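The picture shows the open jaws above the cover, lined up with the handle bar at about (325,308). I shift sideways first and then descend.

Emit:
{"op": "step_arm", "data": {
  "linear": [
    [-0.007, -0.016, 0],
    [-0.007, -0.016, 0],
    [-0.007, -0.016, 0.02],
    [-0.007, -0.016, 0.035],
    [-0.007, -0.016, 0.05],
    [-0.007, -0.016, 0.06],
    [-0.007, -0.016, 0.068],
    [-0.007, -0.016, 0.074],
    [-0.007, -0.016, 0.078],
    [-0.007, -0.016, 0.081],
    [-0.007, -0.016, 0.082],
    [-0.007, -0.016, 0.082]
  ],
  "turn": [0.002, 0.002, 0.002, 0.002, 0.002, 0.002, 0.002, 0.002, 0.002, 0.002, 0.002, 0.002],
  "hand": [0.088, 0.088, 0.088, 0.088, 0.088, 0.088, 0.088, 0.088, 0.088, 0.088, 0.088, 0.088]
}}

```text
time: 4.12
position: [0.5249, -0.3333, 0.2339]
tool_rot: [0.0, 0.056, 0.998, -0.0]
ft_force: [0.0, -0.7, -0.8]
grip_width: 0.0877
```

```bash
python3 - <<'E'
from h import *
delta([.525,-.3325,.233],-.112)
E
```

```text
pos [ 0.5249 -0.3333  0.2339] yaw -0.1128 q6 -2.212 F [ 0.03 -0.69 -0.77] grip 0.08769258679847489 t 4.1167
lin [-0.      0.0008  0.0009] turn -0.0008
```

Emit:
{"op": "step_arm", "data": {
  "linear": [
    [0, 0, 0.001],
    [0, 0, 0.001],
    [0, 0, 0.001],
    [0, 0, 0.001],
    [0, 0, 0.001],
    [0, 0, 0.001],
    [0, 0, 0.001],
    [0, 0, 0.001],
    [0, 0, 0.001],
    [0, 0, 0.001]
  ],
  "turn": [0, 0, 0, 0, 0, 0, 0, 0, 0, 0],
  "hand": [0.05, 0.05, 0.05, 0.05, 0.05, 0.05, 0.05, 0.05, 0.05, 0.05],
  "newtons": 15
}}

```text
time: 4.95
position: [0.5249, -0.3333, 0.2329]
tool_rot: [0.0, 0.056, 0.998, -0.0]
ft_force: [0.6, -0.4, 0.6]
grip_width: 0.06
```

Emit:
{"op": "step_arm", "data": {
  "linear": [
    [0, 0, -0.002],
    [0, 0, -0.006],
    [0, 0, -0.012],
    [0, 0, -0.02],
    [0, 0, -0.028],
    [0, 0, -0.036],
    [0, 0, -0.042],
    [0, 0, -0.046],
    [0, 0, -0.046]
  ],
  "turn": [0, 0, 0, 0, 0, 0, 0, 0, 0],
  "hand": [0.05, 0.05, 0.05, 0.05, 0.05, 0.05, 0.05, 0.05, 0.05]
}}

```text
time: 5.7
position: [0.5249, -0.3333, 0.2799]
tool_rot: [0.001, 0.056, 0.998, -0.001]
ft_force: [-0.0, -0.9, -1.7]
grip_width: 0.06
```

```bash
python3 - <<'E'
from h import *
p=viewer.read_camera("scene")
cv2.imwrite("pics/a2.png",cv2.resize(p["color"][120:320,60:300],(720,600),interpolation=3)[:,:,::-1])
delta([.45,-.3325,.35],-.112)
E
```

```text
pos [ 0.5248 -0.3333  0.2792] yaw -0.1128 q6 -2.212 F [ 0.94  0.11 -1.89] grip 0.059684579627107714 t 5.75
lin [ 0.0744 -0.0077 -0.0709] turn -0.0008
```

View pics/a2.png

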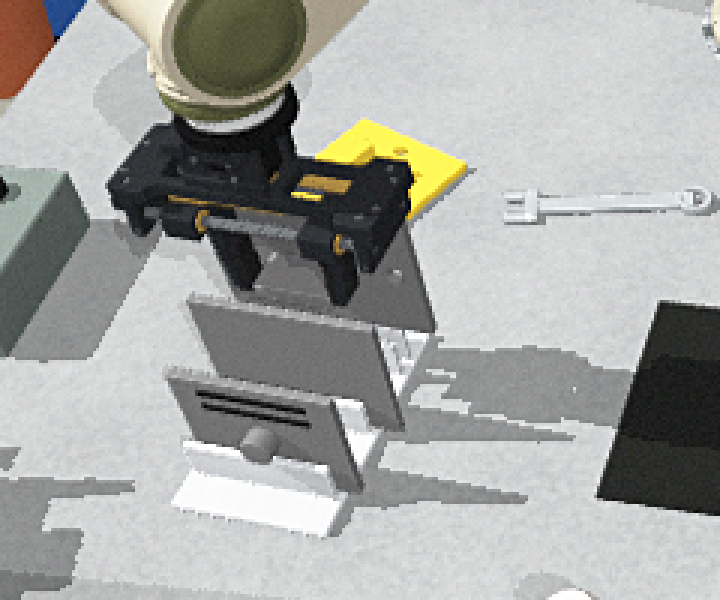

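The cover is held upright and clear of the slot, with the other plates unmoved. I back off, rise and carry it to the mat.

Emit:
{"op": "step_arm", "data": {
  "linear": [
    [0.005, 0, -0.01],
    [0.015, 0, -0.025],
    [0.03, 0, -0.045],
    [0.045, 0, -0.065],
    [0.055, 0, -0.085],
    [0.055, 0, -0.1],
    [0.055, 0.02, -0.1],
    [0.055, 0.05, -0.1],
    [0.055, 0.08, -0.1],
    [0.055, 0.11, -0.1],
    [0.055, 0.14, -0.1],
    [0.055, 0.17, -0.1],
    [0.05, 0.2, -0.1],
    [0.05, 0.23, -0.1],
    [0.05, 0.26, -0.1],
    [0.05, 0.29, -0.1],
    [0.05, 0.31, -0.1],
    [0.05, 0.325, -0.1],
    [0.05, 0.33, -0.1],
    [0.05, 0.33, -0.1]
  ],
  "turn": [0, 0, 0, 0, 0, 0, 0, 0, 0, 0, 0, 0, 0, 0, 0, 0, 0, 0, 0, 0],
  "hand": [0.05, 0.05, 0.05, 0.05, 0.05, 0.05, 0.05, 0.05, 0.05, 0.05, 0.05, 0.05, 0.05, 0.05, 0.05, 0.05, 0.05, 0.05, 0.05, 0.05]
}}

```text
time: 7.42
position: [0.5121, 0.0009, 0.379]
tool_rot: [-0.0, 0.056, 0.998, -0.0]
ft_force: [-0.5, 0.3, -0.9]
grip_width: 0.0593
```

```bash
python3 - <<'E'
from h import *
p=viewer.read_camera("scene");P=cloud(p)
cv2.imwrite("pics/a3.png",cv2.resize(p["color"][100:320,200:440],(654,600),interpolation=3)[:,:,::-1])
m=sel(P,[.40,-.09,.06],[.60,.09,.36]);print(np.nanpercentile(P[m],[2,50,98],axis=0).round(3))
delta([.512,0,.245],-.112)
E
```

```text
[[ 0.476 -0.084  0.159]
 [ 0.514  0.005  0.292]
 [ 0.554  0.084  0.343]]
pos [5.121e-01 1.000e-04 3.789e-01] yaw -0.1122 q6 -1.687 F [ 0.34 -0.49 -2.35] grip 0.05939547866568503 t 7.4667
lin [ 1.000e-04 -1.000e-04  1.339e-01] turn -0.0002
```

View pics/a3.png

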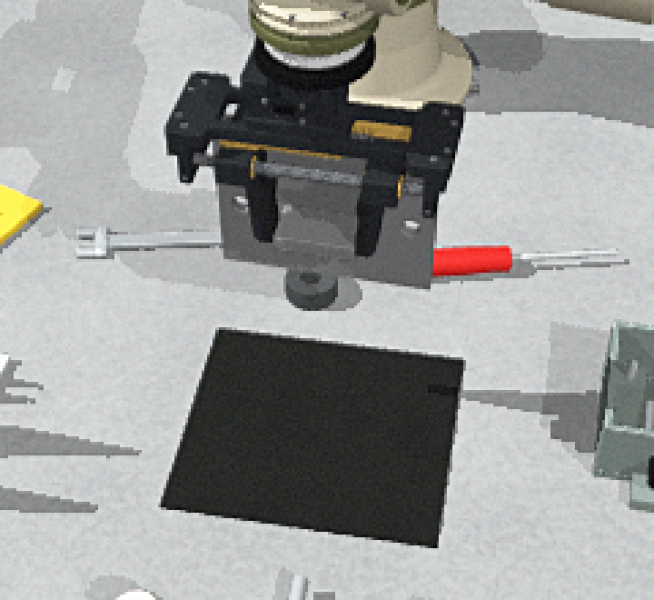

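The cover is still upright over the mat, with its lower edge at z≈0.155. I go lower and ease the grip so that it swings flat.

Emit:
{"op": "step_arm", "data": {
  "linear": [
    [0, 0, 0.02],
    [0, 0, 0.045],
    [0, 0, 0.075],
    [0, 0, 0.1],
    [0, 0, 0.12],
    [0, 0, 0.13],
    [0, 0, 0.133],
    [0, 0, 0.133]
  ],
  "turn": [0, 0, 0, 0, 0, 0, 0, 0],
  "hand": [0.05, 0.05, 0.05, 0.05, 0.05, 0.05, 0.05, 0.05]
}}

```text
time: 8.13
position: [0.5124, -0.0004, 0.2459]
tool_rot: [-0.0, 0.057, 0.998, -0.0]
ft_force: [0.0, 0.3, -1.4]
grip_width: 0.0598
```

Emit:
{"op": "step_arm", "data": {
  "linear": [
    [0, 0, 0],
    [0, 0, 0],
    [0, 0, 0],
    [0, 0, 0],
    [0, 0, 0],
    [0, 0, 0]
  ],
  "turn": [0, 0, 0, 0, 0, 0],
  "hand": [0.05, 0.05, 0.05, 0.05, 0.05, 0.05],
  "newtons": 6
}}

```text
time: 8.63
position: [0.5123, 0.0003, 0.246]
tool_rot: [0.0, 0.056, 0.998, -0.0]
ft_force: [-0.3, -0.1, -1.0]
grip_width: 0.0599
```

```bash
cat >> h.py <<'E'
def below(n="scene"):
    p=viewer.read_camera(n);P=cloud(p)
    for z0 in np.arange(.0,.16,.015):
        q=P[sel(P,[.38,-.11,z0+(.008 if z0==0 else 0)],[.66,.12,z0+.015])]
        if len(q)>8: print(n,"z%.3f"%z0,len(q),"x",np.percentile(q[:,0],[2,98]).round(3),"y",np.percentile(q[:,1],[2,98]).round(3))
    return p
E
python3 - <<'E'
from h import *
below();delta([.512,0,.245],-.112)
E
```

```text
scene z0.015 166 x [0.475 0.493] y [-0.072  0.081]
scene z0.030 178 x [0.474 0.495] y [-0.074  0.082]
scene z0.045 128 x [0.475 0.496] y [-0.075  0.083]
scene z0.060 142 x [0.475 0.519] y [-0.074  0.082]
scene z0.075 553 x [0.477 0.525] y [-0.069  0.075]
scene z0.090 239 x [0.483 0.527] y [-0.043  0.071]
scene z0.105 127 x [0.483 0.528] y [-0.045  0.063]
scene z0.120 166 x [0.48  0.527] y [-0.074  0.044]
scene z0.135 34 x [0.491 0.552] y [-0.088  0.079]
scene z0.150 428 x [0.487 0.555] y [-0.084  0.081]
pos [5.123e-01 3.000e-04 2.459e-01] yaw -0.1128 q6 -1.686 F [ 1.1  -1.01 -1.52] grip 0.06008388678263581 t 8.6833
lin [ 0.0003 -0.0003  0.0009] turn -0.0008
```

Emit:
{"op": "step_arm", "data": {
  "linear": [
    [0, 0, 0.003],
    [0, 0, 0.003],
    [0, 0, 0.003],
    [0, 0, 0.003],
    [0, 0, 0.003]
  ],
  "turn": [0, 0, 0, 0, 0],
  "hand": [0.05, 0.05, 0.05, 0.05, 0.05],
  "newtons": 4
}}

```text
time: 9.1
position: [0.5123, 0.0003, 0.2428]
tool_rot: [0.0, 0.056, 0.998, -0.0]
ft_force: [-0.1, 0.3, -2.0]
grip_width: 0.0601
```

```bash
python3 - <<'E'
from h import *
below();delta([.512,0,.245],-.112)
E
```

```text
scene z0.000 10 x [0.422 0.609] y [-0.039  0.103]
scene z0.030 242 x [0.458 0.525] y [-0.074  0.083]
scene z0.045 2222 x [0.476 0.589] y [-0.079  0.075]
scene z0.060 145 x [0.524 0.538] y [-0.031  0.028]
scene z0.075 270 x [0.511 0.53 ] y [-0.039  0.039]
scene z0.090 85 x [0.503 0.528] y [-0.045  0.044]
scene z0.105 84 x [0.501 0.528] y [-0.046  0.045]
scene z0.120 45 x [0.499 0.527] y [-0.042  0.043]
scene z0.135 63 x [0.5   0.555] y [-0.086  0.081]
scene z0.150 513 x [0.486 0.555] y [-0.084  0.079]
pos [5.123e-01 2.000e-04 2.428e-01] yaw -0.1128 q6 -1.687 F [-0.56  0.59 -1.76] grip 0.06035709588982962 t 9.15
lin [ 0.0003 -0.0003 -0.0022] turn -0.0008
```

It swung flat, about 10° off level with the handle up. I lower it onto the mat.

Emit:
{"op": "step_arm", "data": {
  "linear": [
    [0, 0, 0.005],
    [0, 0, 0.01],
    [0, 0, 0.015],
    [0, 0, 0.02],
    [0, 0, 0.024],
    [0, 0, 0.027],
    [0, 0, 0.03],
    [0, 0, 0.032],
    [0, 0, 0.034],
    [0, 0, 0.034]
  ],
  "turn": [0, 0, 0, 0, 0, 0, 0, 0, 0, 0],
  "hand": [0.05, 0.05, 0.05, 0.05, 0.05, 0.05, 0.05, 0.05, 0.05, 0.05]
}}

```text
time: 9.98
position: [0.5123, 0.0003, 0.2085]
tool_rot: [-0.0, 0.056, 0.998, 0.0]
ft_force: [-0.8, 0.2, -1.4]
grip_width: 0.0597
```

```bash
python3 - <<'E'
from h import *
p=below();delta([.512,0,.245],-.112)
cv2.imwrite("pics/a4.png",cv2.resize(p["color"][140:320,220:420],(600,540),interpolation=3)[:,:,::-1])
E
```

```text
scene z0.000 859 x [0.459 0.586] y [-0.076  0.08 ]
scene z0.015 1681 x [0.496 0.585] y [-0.08   0.073]
scene z0.030 145 x [0.516 0.531] y [-0.03   0.031]
scene z0.045 224 x [0.51  0.529] y [-0.041  0.042]
scene z0.060 82 x [0.501 0.528] y [-0.045  0.044]
scene z0.075 71 x [0.506 0.528] y [-0.045  0.045]
scene z0.090 16 x [0.5   0.521] y [-0.042 -0.032]
scene z0.105 132 x [0.505 0.556] y [-0.086  0.081]
scene z0.120 624 x [0.485 0.555] y [-0.084  0.079]
scene z0.135 942 x [0.476 0.555] y [-0.092  0.092]
scene z0.150 640 x [0.479 0.551] y [-0.089  0.09 ]
pos [5.123e-01 3.000e-04 2.087e-01] yaw -0.1128 q6 -1.687 F [-0.94  0.75 -1.55] grip 0.059644928713475466 t 10.0333
lin [ 0.0003 -0.0003 -0.0363] turn -0.0008
```

View pics/a4.png

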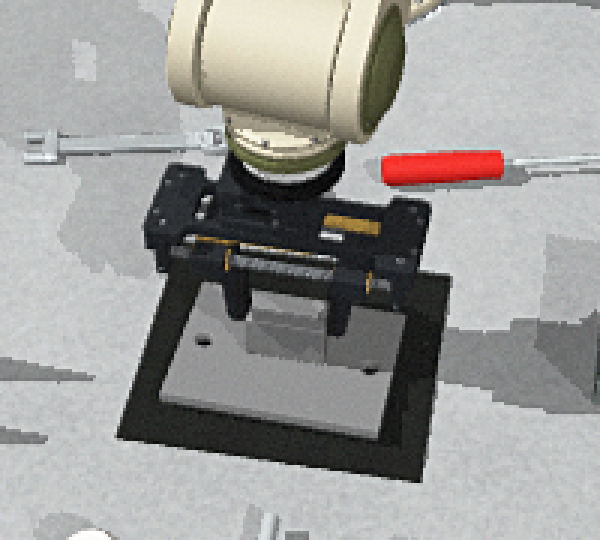

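The cover hangs over the mat with its front edge slightly high and the handle up. I lower a little further to flatten it and then let go.

Emit:
{"op": "step_arm", "data": {
  "linear": [
    [0, 0, 0.001],
    [0, 0, 0.002],
    [0, 0, 0.003],
    [0, 0, 0.004],
    [0, 0, 0.005],
    [0, 0, 0.006],
    [0, 0, 0.007],
    [0, 0, 0.008],
    [0, 0, 0.008]
  ],
  "turn": [0, 0, 0, 0, 0, 0, 0, 0, 0],
  "hand": [0.05, 0.05, 0.05, 0.05, 0.05, 0.05, 0.05, 0.05, 0.05]
}}

```text
time: 10.78
position: [0.5126, 0.0002, 0.2013]
tool_rot: [0.001, 0.056, 0.998, -0.0]
ft_force: [-0.2, 0.5, 4.0]
grip_width: 0.0599
```

```bash
python3 - <<'E'
from h import *
p=below();delta([.512,0,.245],-.112)
E
```

```text
scene z0.000 2367 x [0.463 0.583] y [-0.079  0.077]
scene z0.015 144 x [0.482 0.571] y [-0.052  0.068]
scene z0.030 167 x [0.511 0.53 ] y [-0.04   0.037]
scene z0.045 187 x [0.504 0.529] y [-0.043  0.043]
scene z0.060 79 x [0.506 0.53 ] y [-0.046  0.045]
scene z0.075 43 x [0.508 0.528] y [-0.043  0.043]
scene z0.090 22 x [0.501 0.553] y [-0.087  0.081]
scene z0.105 384 x [0.487 0.556] y [-0.085  0.08 ]
scene z0.120 499 x [0.488 0.556] y [-0.088  0.086]
scene z0.135 1296 x [0.476 0.555] y [-0.091  0.091]
scene z0.150 170 x [0.523 0.535] y [-0.041  0.015]
pos [5.126e-01 2.000e-04 2.013e-01] yaw -0.1128 q6 -1.687 F [ 0.88 -0.6   4.31] grip 0.060251962868843746 t 10.8333
lin [ 0.0005 -0.0003 -0.0437] turn -0.0008
```

Emit:
{"op": "step_arm", "data": {
  "linear": [
    [0, 0, 0],
    [0, 0, 0],
    [0, 0, 0],
    [0, 0, 0],
    [0, 0, -0.01],
    [0, 0, -0.03],
    [0, 0, -0.05],
    [0, 0, -0.07],
    [0, 0, -0.08],
    [0, 0, -0.08]
  ],
  "turn": [0, 0, 0, 0, 0, 0, 0, 0.05, 0.1, 0.2],
  "hand": [0.088, 0.088, 0.088, 0.088, 0.088, 0.088, 0.088, 0.088, 0.088, 0.088]
}}

```text
time: 11.67
position: [0.5127, 0.0002, 0.2839]
tool_rot: [0.002, 0.157, 0.988, -0.0]
ft_force: [-0.2, 0.1, 0.6]
grip_width: 0.0875
```

```bash
python3 - <<'E'
from h import *
for n in ("scene","top"):
    p=viewer.read_camera(n);P=cloud(p)
    q=P[sel(P,[.41,-.12,.008],[.62,.12,.015])]; r=cv2.minAreaRect((q[:,:2]*1000).astype(np.float32)); print(n,"plate",r,len(q),q[:,2].std())
    q=P[sel(P,[.45,-.06,.04],[.58,.06,.052])]; 
    if len(q)>5: print("handle top",cv2.minAreaRect((q[:,:2]*1000).astype(np.float32)),len(q),np.median(q[:,2]))
    for k in("cover_center","cover_handle"): print(k,[(np.round(d["position"],4).tolist(),round(d["conf"],2)) for d in pinpoint(p,k)[:2]])
    cv2.imwrite(f"pics/b_{n}.png",p["color"][:,:,::-1])
delta([.512,0,.245],-.112-np.pi/2)
E
```

```text
scene plate ((519.51904296875, -0.5542144775390625), (196.52456665039062, 137.31063842773438), 86.8454818725586) 2597 0.0014622560083975646
handle top ((520.7640991210938, 0.009653091430664062), (59.40147399902344, 17.70319175720215), 82.92338562011719) 176 0.045842855976649
cover_center [([0.3012, -0.3879, 0.0057], 0.9), ([0.5158, -0.0013, 0.0082], 0.88)]
cover_handle [([0.3077, -0.3853, 0.0255], 0.7), ([0.5236, -0.0037, 0.0275], 0.65)]
top plate ((493.1546325683594, -74.97048950195312), (160.835693359375, 30.601781845092773), 7.501364231109619) 71 0.0016660611109244833
cover_center [([0.3018, -0.387, 0.0003], 0.82)]
cover_handle [([0.3028, -0.3889, 0.0282], 0.88)]
pos [5.122e-01 3.000e-04 2.806e-01] yaw -0.3107 q6 -1.489 F [-0.18  0.83  0.16] grip 0.0884884661786331 t 11.9667
lin [ 0.0001 -0.0003  0.0356] turn 1.3721
```

The cover lies flat and free on the mat (plate top at z about 0.011, handle top at 0.046). I turn the jaws a quarter to grip across the bar.

Emit:
{"op": "step_arm", "data": {
  "linear": [
    [-0.006, 0.001, 0],
    [-0.006, 0.001, 0],
    [-0.006, 0.001, 0],
    [-0.006, 0.001, 0],
    [-0.006, 0.001, 0],
    [-0.006, 0.001, 0],
    [-0.006, 0.001, 0],
    [-0.006, 0.001, 0],
    [-0.006, 0.001, 0],
    [-0.006, 0.001, 0],
    [-0.006, 0.001, 0],
    [-0.006, 0.001, 0],
    [-0.006, 0.001, 0.01],
    [-0.006, 0.001, 0.02],
    [-0.006, 0.001, 0.03],
    [-0.006, 0.001, 0.03]
  ],
  "turn": [1.372, 1.372, 1.372, 1.372, 1.372, 1.372, 1.372, 1.372, 1.372, 1.372, 1.372, 1.372, 1.372, 1.372, 1.372, 1.372],
  "hand": [0.088, 0.088, 0.088, 0.088, 0.088, 0.088, 0.088, 0.088, 0.088, 0.088, 0.088, 0.088, 0.088, 0.088, 0.088, 0.088]
}}

```text
time: 13.3
position: [0.5177, -0.0005, 0.2481]
tool_rot: [-0.002, 0.746, 0.666, -0.001]
ft_force: [0.3, 0.0, -0.2]
grip_width: 0.088
```

```bash
python3 - <<'E'
from h import *
delta([.5186,-.0005,.182],-.112-np.pi/2)
E
```

```text
pos [ 5.177e-01 -5.000e-04  2.481e-01] yaw -1.683 q6 -0.115 F [ 0.28  0.01 -0.17] grip 0.08803634039806697 t 13.3
lin [0.0001 0.0011 0.0661] turn -0.0002
```

Emit:
{"op": "step_arm", "data": {
  "linear": [
    [0, 0.001, 0.015],
    [0, 0.001, 0.03],
    [0, 0.001, 0.045],
    [0, 0.001, 0.055],
    [0, 0.001, 0.062],
    [0, 0.001, 0.066],
    [0, 0.001, 0.066],
    [0, 0.001, 0.066],
    [0, 0.001, 0.066],
    [0, 0.001, 0.066],
    [0, 0.001, 0.066],
    [0, 0.001, 0.066],
    [0, 0.001, 0.066],
    [0, 0.001, 0.066],
    [0, 0.001, 0.066],
    [0, 0.001, 0.066],
    [0, 0.001, 0.066],
    [0, 0.001, 0.066],
    [0, 0.001, 0.066],
    [0, 0.001, 0.066]
  ],
  "turn": [0, 0, 0, 0, 0, 0, 0, 0, 0, 0, 0, 0, 0, 0, 0, 0, 0, 0, 0, 0],
  "hand": [0.088, 0.088, 0.088, 0.088, 0.088, 0.088, 0.088, 0.01, 0.01, 0.01, 0.01, 0.01, 0.01, 0.01, 0.01, 0.01, 0.01, 0.01, 0.01, 0.01],
  "newtons": 30
}}

```text
time: 14.97
position: [0.5193, -0.0008, 0.1848]
tool_rot: [0.0, 0.746, 0.666, 0.0]
ft_force: [0.6, 0.2, -1.3]
grip_width: 0.014
```

```bash
python3 - <<'E'
from h import *
delta([.482,.3097,.36],-.0995-np.pi/2)
E
```

```text
pos [ 0.5193 -0.0008  0.1848] yaw -1.6848 q6 -0.113 F [ 0.58  0.23 -1.34] grip 0.014013850209829018 t 14.9667
lin [ 0.3042 -0.0724 -0.1752] turn -0.0145
```

Emit:
{"op": "step_arm", "data": {
  "linear": [
    [0, 0, -0.01],
    [0, 0, -0.03],
    [0, 0, -0.06],
    [0, 0, -0.09],
    [0.02, -0.005, -0.115],
    [0.05, -0.012, -0.12],
    [0.08, -0.019, -0.12],
    [0.11, -0.026, -0.12],
    [0.14, -0.033, -0.12],
    [0.17, -0.04, -0.12],
    [0.2, -0.048, -0.12],
    [0.23, -0.055, -0.12],
    [0.26, -0.062, -0.12],
    [0.285, -0.068, -0.12],
    [0.3, -0.0715, -0.12],
    [0.304, -0.0724, -0.12],
    [0.304, -0.0724, -0.12],
    [0.304, -0.0724, -0.12]
  ],
  "turn": [0, 0, 0, 0, 0, 0, -0.0145, -0.0145, -0.0145, -0.0145, -0.0145, -0.0145, -0.0145, -0.0145, -0.0145, -0.0145, -0.0145, -0.0145],
  "hand": [0.01, 0.01, 0.01, 0.01, 0.01, 0.01, 0.01, 0.01, 0.01, 0.01, 0.01, 0.01, 0.01, 0.01, 0.01, 0.01, 0.01, 0.01]
}}

```text
time: 16.47
position: [0.482, 0.3088, 0.3049]
tool_rot: [0.0, 0.741, 0.671, -0.0]
ft_force: [0.2, 1.0, -1.5]
grip_width: 0.0143
```

```bash
python3 - <<'E'
from h import *
delta([.482,.3097,.265],-.0995-np.pi/2)
ims=[]
for n in ("scene","top"):
    p=viewer.read_camera(n);P=cloud(p)
    q=P[sel(P,[.38,.19,.10],[.60,.43,.16])]
    print(n,len(q),np.percentile(q,[2,50,98],axis=0).round(3).tolist(), cv2.minAreaRect((q[:,:2]*1000).astype(np.float32)))
    im=p["color"]; im=im[120:320,380:580] if n=="scene" else im[150:350,70:270]
    ims.append(cv2.resize(im,(400,400),interpolation=3))
cv2.imwrite("pics/d1.png",np.hstack(ims)[:,:,::-1])
E
```

```text
pos [0.482  0.3088 0.3049] yaw -1.6704 q6 0.465 F [ 0.2   0.97 -1.48] grip 0.014296833452177587 t 16.4667
lin [ 0.0009 -0.0001  0.0399] turn -0.0001
scene 2527 [[0.422, 0.229, 0.125], [0.507, 0.286, 0.132], [0.546, 0.387, 0.135]] ((482.3104553222656, 309.0895690917969), (161.0146026611328, 123.73224639892578), 84.16372680664062)
top 2973 [[0.419, 0.226, 0.126], [0.477, 0.263, 0.131], [0.536, 0.299, 0.145]] ((478.72119140625, 274.0198974609375), (95.77040100097656, 120.46669006347656), 84.55579376220703)
```

View pics/d1.png

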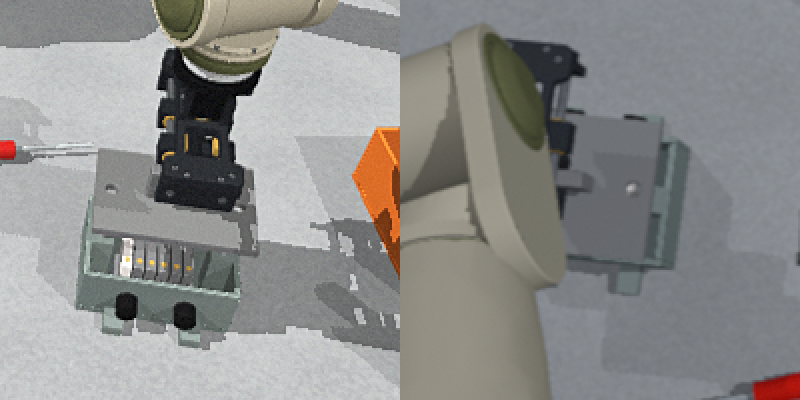

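In the scene view the plate is above the box, level and aligned to about 1.5 mm. In the top view the pin shows through its hole at (631,187). I lower slowly and watch the force.

Emit:
{"op": "step_arm", "data": {
  "linear": [
    [0.001, 0, 0.01],
    [0.001, 0, 0.02],
    [0.001, 0, 0.03],
    [0.001, 0, 0.036],
    [0.001, 0, 0.04],
    [0.001, 0, 0.043],
    [0.001, 0, 0.046],
    [0.001, 0, 0.048],
    [0.001, 0, 0.05],
    [0.001, 0, 0.05]
  ],
  "turn": [0, 0, 0, 0, 0, 0, 0, 0, 0, 0],
  "hand": [0.01, 0.01, 0.01, 0.01, 0.01, 0.01, 0.01, 0.01, 0.01, 0.01]
}}

```text
time: 17.4
position: [0.482, 0.3105, 0.2545]
tool_rot: [-0.0, 0.741, 0.671, -0.0]
ft_force: [-0.6, 0.1, -1.3]
grip_width: 0.0135
```

```bash
python3 - <<'E'
from h import *
delta([.482,.3097,.242],-.0995-np.pi/2)
E
```

```text
pos [0.482  0.3105 0.2545] yaw -1.6702 q6 0.467 F [-0.59  0.09 -1.27] grip 0.013495657542936048 t 17.4
lin [-0.0008  0.0001  0.0125] turn 0.0001
```

Emit:
{"op": "step_arm", "data": {
  "linear": [
    [-0.0005, 0, 0.002],
    [-0.0005, 0, 0.004],
    [-0.0005, 0, 0.006],
    [-0.0005, 0, 0.008],
    [-0.0005, 0, 0.009],
    [-0.0005, 0, 0.01],
    [-0.0005, 0, 0.011],
    [-0.0005, 0, 0.012],
    [-0.0005, 0, 0.012]
  ],
  "turn": [0, 0, 0, 0, 0, 0, 0, 0, 0],
  "hand": [0.01, 0.01, 0.01, 0.01, 0.01, 0.01, 0.01, 0.01, 0.01]
}}

```text
time: 18.15
position: [0.482, 0.31, 0.2425]
tool_rot: [-0.0, 0.741, 0.671, -0.0]
ft_force: [0.6, -0.9, -2.2]
grip_width: 0.0135
```

```bash
python3 - <<'E'
from h import *
delta([.482,.3097,.242],-.0995-np.pi/2)
p=viewer.read_camera("scene");P=cloud(p)
q=P[sel(P,[.51,.22,.05],[.53,.40,.10])];print(np.percentile(q[:,2],[5,50,95]))
E
```

```text
pos [0.482  0.31   0.2425] yaw -1.6702 q6 0.467 F [ 0.58 -0.88 -2.17] grip 0.013544521644655689 t 18.15
lin [-0.0003  0.0001  0.0005] turn 0.0
[0.06690804 0.06935208 0.07136667]
```

Emit:
{"op": "step_arm", "data": {
  "linear": [
    [0, 0, 0.001],
    [0, 0, 0.0015],
    [0, 0, 0.002],
    [0, 0, 0.0025],
    [0, 0, 0.0025]
  ],
  "turn": [0, 0, 0, 0, 0],
  "hand": [0.01, 0.01, 0.01, 0.01, 0.01]
}}

```text
time: 18.62
position: [0.482, 0.3101, 0.2417]
tool_rot: [0.0, 0.741, 0.671, 0.0]
ft_force: [-4.9, -3.5, 12.0]
grip_width: 0.0139
```

Contact on the rim comes at the predicted height. I let go and rise.

Emit:
{"op": "step_arm", "data": {
  "linear": [
    [0, 0, 0.0015],
    [0, 0, 0.001],
    [0, 0, 0],
    [0, 0, 0],
    [0, 0, 0],
    [0, 0, 0],
    [0, 0, -0.01],
    [0, 0, -0.03],
    [0, 0, -0.06],
    [0, 0, -0.1],
    [0, 0, -0.14],
    [-0.04, 0, -0.16],
    [-0.08, 0, -0.16],
    [-0.12, 0, -0.16],
    [-0.16, 0, -0.16],
    [-0.2, 0, -0.16],
    [-0.2, 0, -0.16]
  ],
  "turn": [0, 0, 0, 0, 0, 0, 0, 0, 0, 0, 0, 0, 0, 0, 0, 0, 0],
  "hand": [0.01, 0.01, 0.06, 0.06, 0.06, 0.06, 0.06, 0.06, 0.06, 0.06, 0.06, 0.06, 0.06, 0.06, 0.06, 0.06, 0.06]
}}

```text
time: 20.03
position: [0.4617, 0.1063, 0.4011]
tool_rot: [0.001, 0.743, 0.669, -0.0]
ft_force: [0.5, -0.2, 0.0]
grip_width: 0.0599
```

```bash
python3 - <<'E'
from h import *
ims=[]
for n in ("scene","top"):
    p=viewer.read_camera(n);P=cloud(p)
    m=sel(P,[.40,.2,.055],[.57,.42,.075]);q=P[m]
    A=np.c_[q[:,:2]-q[:,:2].mean(0),np.ones(len(q))];c=np.linalg.lstsq(A,q[:,2],rcond=None)[0]
    print(n,cv2.minAreaRect((q[:,:2]*1000).astype(np.float32)),np.percentile(q[:,2],[5,50,95]).round(4),"slope/mean",c.round(4))
    im=p["color"]; im=im[160:320,380:540] if n=="scene" else im[170:330,85:245]
    ims.append(cv2.resize(im,(400,400),interpolation=3))
cv2.imwrite("pics/e1.png",np.hstack(ims)[:,:,::-1]); delta([.5,.1,.4],-1.67)
E
```

```text
scene ((481.4586181640625, 310.3270568847656), (160.3677520751953, 125.53325653076172), 84.40843200683594) [0.0611 0.0684 0.0711] slope/mean [-0.0243  0.0027  0.0679]
top ((482.3695068359375, 308.556396484375), (161.90780639648438, 120.36473846435547), 84.5667495727539) [0.0642 0.0674 0.0703] slope/mean [0.0028 0.0002 0.0673]
pos [0.4621 0.1101 0.401 ] yaw -1.673 q6 0.089 F [0.34 0.53 0.31] grip 0.06023469670670374 t 20.1333
lin [-0.0062  0.0387  0.001 ] turn -0.003
```

View pics/e1.png

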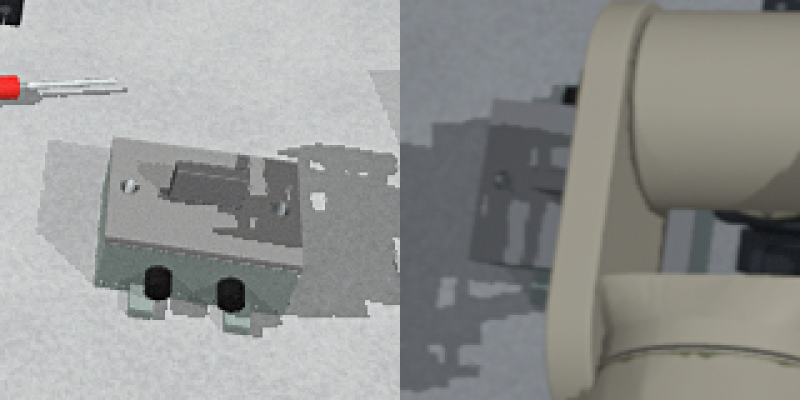

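The cover sits flush on the rim, both pins show through their holes at (130,186) and (282,208), the handle is up, and the plate top is at about 0.068 m, as it should be. I'm handing in.

```bash
python3 - <<'E'
from h import *
p=viewer.read_camera("scene")
for k in("blank_center","vent_center"): print(k,[np.round(d["position"],3).tolist() for d in pinpoint(p,k)[:1]])
print(arm.close_job())
E
```

```text
blank_center [[0.547, -0.333, 0.063]]
vent_center [[0.615, -0.339, 0.056]]
the job is handed in; nothing more can be done
None
```

The cover is seated on the box over both pins, handle up, and I handed the job in at about 20 s of the 64 s allowed.

- **Laying it down:** I gripped the bar by its ends and lifted the cover out of the rack. I eased the grip over the mat so it swung flat, lowered it and let go.
- **Seating it:** I picked it up again across the bar and lowered it over the pins until it touched the rim, at about 12 N and at the predicted height.

**Last checks:**
- **Cover:** its top is at about 0.068 m, as it should be when seated. The top camera shows it level, and the scene picture shows both pins through their holes.
- **Robot:** the gripper was open and well clear of everything.
- **Other plates:** the blank and vent plates are still in the rack, within about 3 mm of where they were first measured.

One figure disagreed: a plane fit in the scene camera gave a 1.4° tilt. I put that down to the box's side wall being included in the fit, since the top camera showed no tilt. The arm hid part of the cover in that top view.

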